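# Shut the transport case and fasten its hasp

## Robot

A 6-joint arm with a two-finger parallel gripper is mounted at the origin on a cart in front of the work surface, level with it; the furniture and walls round the work are solid. World frame = base frame: x ahead of the robot, y to its left, z up, the work surface at z = 0. Lengths are in m, angles in rad, forces in N, time in s.
With the tool pointing down it reaches from about 0.4 to 0.825 m from the base axis. Payload 7 kg.
Tool frame: the origin (TCP) lies midway between the tips of the shut fingers; the grasp point (between the pads) lies 19 mm behind it; z points along the fingers, y is the line along which they close (so a half turn about z gives the same grasp; the last joint's range is limited). The gripper opens to 88 mm and grips with 3 to 60 N. Pads are 19 mm wide; open, the fingers measure 130 mm over their backs; the gripper's body (78 mm by 193 mm) begins 47 mm behind the grasp point.
Start: joints at [1.392, 0.359, 0.012, 0, -1.224, -0.288], TCP at [0.304, 0.603, 0.227] pointing down, gripper open.
Joint ranges: [-3.07, 3.07], [-1.43, 2.12], [-1.02, 1.25], [-3.03, 1.67], [-3.05, -0], [-3.03, 3.03]. Speed limits (rad/s): [2.39, 2.39, 3.01, 3.14, 3.14, 3.14].

## Interface

Orientations are given as [roll, pitch, yaw] about the fixed x, y, z axes, in that order (R = Rz(yaw) Ry(pitch) Rx(roll)).
In Python, from station import get_state, grab_frame, calibration, job_done, boxes_of, regions_of, spot_point gives the robot as it stands. The module is installed in compiled form; this text tells all that it offers.
- The arm moves only by the tool arm_command, never from a script. Its argument "commands" is a list of rows, each an object of numbers: "tx", "ty", "tz": the shift along the tool's x, y, z each as a share of 25 cm, from -1 to 1; "twist": the turn about the tool's z as a share of 180 degrees, from -1 to 1. A call has exactly 8 rows; each row is the pose to reach, as a shift and turn from the pose commanded when the call began, along the tool's axes at that moment, turning the shorter way round; what a row does not reach only later rows make up. A row lasts 1/12 s, in which the tool goes at most 41.7 mm and 7.16 degrees, less where a joint would pass 70% of its speed; a pose out of reach is approached as far as the arm can. A call with a number of a shift or a turn outside -1 to 1 is refused whole. A call with a gripper value outside its range is refused whole. "claw" is the opening, from 0 (shut) to 1 (fully open), set as the call begins (left out, the last holds). The fingers move at their own pace and stop on an object; "grip_force" is the grip in N (left out, the last holds). Time passes only in rows, so rows that repeat a pose let the fingers close, or fill a call up. It gives the time, the measured TCP pose, the force, the opening and the grip force at its end, in the units of the state.
- get_state(): the state, without advancing time (a new reading comes with each control period).
- grab_frame(name): name is "side" or "top"; returns the picture (420x560x3 uint8, red, green, blue); there is no depth.
- calibration(name): a dict with "camera_matrix" (3x3 intrinsics, pixels), "k1" (the pictures are not rectified: a ray, as slopes to the right and down, at radius r is drawn at 1 + k1 r^2 times it, then the intrinsics apply), "extrinsics" (4x4, takes a point from camera to world coordinates). Camera axes: x right, y down, z forward; pixel columns grow to the right and rows downward; lengths in m; the calibration is good to about 2 mm. A picture is of the moment at which its call begins. calibration takes no time and is no camera call.
- job_done(): hands the job in; it is judged then, once.
Trained networks look in the newest picture that a camera, given by its name, has taken for a name from the list of things; names that differ only in an ending like _2 or _b are one class to them, and where a whole thing is asked for, a point or a joint stands for the part that bears it (a point fixed in the world has none). Each returns a list of dicts, best first, with "score" (0 to 1); they miss things now and then, are a little off and sometimes report something else, mostly with a low value. They report only what shows in the picture. A call takes as long as a camera call.
- boxes_of(query, camera): "rect" ([left, top, right, bottom] in pixels, round what is visible of it).
- regions_of(query, camera): "region" (420x560 bool, what is visible of it) and "rect" ([left, top, right, bottom] in pixels, round what is visible of it).
- spot_point(query, camera): "uv" ([column, row] in pixels: a listed point, or the origin of a listed thing).
The state is a dict: "t": time; "q": joint angles; "qd": joint speeds; "joint_efforts": joint torques, N m; "eef_pos": TCP position; "ee_rot": TCP orientation; "force": force on the tool from outside, world axes, zero at the start; "moment": the same for the moment, N m; "width": finger opening in m; "gripper_force": force on a finger pad.
Only numpy, scipy, OpenCV 4.12 (cv2) and the standard library are available. Lean on these libraries where they do the work, as an engineer would, in place of code of your own. Each camera call takes 0.05 s, during which the arm holds its last target. There are 200 camera calls.

## Task

Shut the lid of the aluminium case fully, line its turn catch up with the slot of the hasp, and swing the hasp from the front over the catch. Press the hasp right down against its rubber buffer and, while it is held down, give the catch a quarter turn, either way, so that it stands across the hasp and keeps it down; it turns freely once the hasp is right down, so never force it against the hasp. Leave the V-block, the gauge block and the loose housing beside the case where they are.

Things in the scene. Friction and masses are not known exactly. Their poses are not given: they have to be found in the camera images.
- case: Plain aluminium case, fixed to the plate, 160 mm deep (its x) x 210 mm wide (its y) x 65 mm high with the lid shut. Origin: centre of its underside; x points from the hasp (front, robot side) to the lid's hinge (back), y to the left, z up. Only its place and yaw vary. With the lid shut the lid's flat top is 65 mm above the origin.
- lid (a joint): Lid hinge, rad: 0 fully shut, grows as the lid opens upward. Axis along case y at the back top edge, at (80, 0, 55) mm in the case frame. The lid (160 x 210 x 10 mm, 0.4 kg) starts part open; a stiff hinge (0.5 Nm friction) holds it wherever it is left, and 2 to 5 N down on its front shuts it.
- lid_front (a point): Point on the lid's top face, mid-width, 5 mm behind its front edge; 155 mm in front of the hinge axis and 10 mm above it when shut. The top is clear to press on beside the catch, for instance 30 mm behind the front edge and 70 mm left or right of the middle.
- hasp_swing (a joint): Hasp hinge, rad: 0 is flat on the lid (fully down), pi/2 upright, larger leans out to the front toward the robot (stop at 2.8), as it starts. Slight friction (0.07 Nm) keeps it where it is left above 0.18 rad; below that the buffer lifts it again unless it is held. Pressing it right down at the catch takes 8 to 11 N; then it stops hard at 0.
- hasp_lip (a point): Centre of the rolled lip at the hasp's free end: round bar 12 mm thick, 50 mm long along case y, 122 mm from the hinge axis, 4 mm above the hasp's middle plane when down. The hasp: steel plate 50 mm wide, 4 mm thick, slot 16 mm wide from 30 to 92 mm from the axis. Hold it across the 50 mm; it turns between the fingers as it swings. Fully down, its upper face is 70 mm above the case's origin.
- catch_wing (a point): Centre of the turn catch's wing, a steel bar 34 mm long (its x), 10 mm thick (its y), 24 mm high, on a short post on the lid. With the lid shut the point is at (-31, 0, 83) mm in the case frame, the wing's top at 95 mm, its underside at 71 mm, about 1 mm above the fully pressed hasp.
- catch_turn (a joint): Turn of the catch, rad, counter-clockwise from above; starts anywhere from -1.3 to 1.3. 0 is in line with the hasp's slot; the hasp passes over it only within about 0.15 of that. Stops at +pi/2 and -pi/2: fully across, either will do. It turns easily (0.02 Nm), but the slot's sides block it unless the hasp is pressed right down. Once across it holds the hasp, which rises up to 1.5 mm.
- v_block: Bystander: grey steel V-block 33 x 40 x 34 mm, left of the case. Origin at the centre of its underside.
- gauge_block: Bystander: flat steel gauge block 35 x 20 x 9 mm, left of the case. Origin at the centre of its underside.
- loose_housing: Bystander: turned aluminium housing, 46 mm diameter, 38 mm high, right of the case. Origin at the centre of its underside.
- buffer_top (a point): Top of the sprung rubber buffer on the lid, a 12 mm round stud 20 mm high, under the hasp 106 mm from its hinge axis. It meets the coming hasp at about 0.18 rad and sinks as the hasp is pressed down.
- hasp: The hasp; origin on its hinge axis (along case y), mid-width, at (-87, 0, 68) mm in the case frame. Its x runs from the axis along the plate to the lip, y to the left, z off its upper face (up when the hasp is down).
- turn_catch: The turn catch; origin at the foot of its post on the lid's top; x along the wing, z up (with the lid shut).

How it is judged:
By the outcome, as a careful person would: the job done as asked, in the order asked, and still so for the second after the job is handed in, with the robot touching nothing.
It also fails if it takes over 62 s, if anything falls off the work surface, if the arm or the gripper's body presses on something with over 40 N, if the wrist force passes 120 N, or if a joint passes its speed limit or range.

## Working session

There is one attempt and no reset: what is moved stays moved. The work goes in short steps, Python scripts to look and compute and a tool call to move; the robot and the scene stay as the last step left them, time stands still between calls to the robot, and variables do not carry over. Pictures are saved under pics/ and viewed, at most 10 in all, crops included, and the job is handed in when it is done.

Besides the shell and the picture viewer there is one more tool, called after "Emit:" as name(argument=value, ...) on one line, values as JSON. arm_command: Moves the arm, as the interface text tells. Shift numbers are shares of 25 cm and turn numbers shares of 180 degrees, none past 1 either way. Its arguments: {"type":"object","properties":{"commands":{"type":"array"},"claw":{"type":"number"},"grip_force":{"type":"number"}},"required":["commands"]}

```bash
mkdir -p pics
cat > h.py <<'E'
import numpy as np,cv2
from station import *
def ray(cam,uv):
    c=calibration(cam);K=np.array(c["camera_matrix"]);T=np.array(c["extrinsics"])
    d=np.linalg.solve(K,[uv[0],uv[1],1])[:2];s=d.copy()
    for _ in range(20): s=d/(1+c["k1"]*(s@s))
    v=T[:3,:3]@np.array([s[0],s[1],1]);return T[:3,3],v/np.linalg.norm(v)
def proj(cam,p):
    c=calibration(cam);K=np.array(c["camera_matrix"]);T=np.array(c["extrinsics"])
    q=T[:3,:3].T@(np.array(p)-T[:3,3]);s=q[:2]/q[2];s=s*(1+c["k1"]*(s@s));return (K@[s[0],s[1],1])[:2]
def atz(cam,uv,z):
    o,v=ray(cam,uv);return o+v*(z-o[2])/v[2]
def tri(a,b):
    o,v=ray("top",a);p,w=ray("side",b)
    s=np.linalg.lstsq(np.c_[v,-w],p-o,rcond=None)[0];A=o+v*s[0];B=p+w*s[1]
    return (A+B)/2,np.linalg.norm(A-B)
def spots(qs,cams=("top","side")):
    for cam in cams: grab_frame(cam)
    for q in qs:
        r={}
        for cam in cams:
            l=spot_point(q,cam)
            if l: r[cam]=l[0]["uv"];print(q,cam,np.round(l[0]["uv"],1),round(l[0]["score"],2))
        if len(r)==2: 
            p,e=tri(r["top"],r["side"]);print("   ->",np.round(p,4),"gap",round(e,4))
E
cat > a.py <<'E'
from h import *
np.set_printoptions(suppress=True,precision=4)
s=get_state();print({k:np.round(v,3) for k,v in s.items()})
for c in("top","side"):
    cv2.imwrite(f"pics/0{c}.png",grab_frame(c)[:,:,::-1]);print(np.array(calibration(c)["extrinsics"]))
spots(["case","lid_front","hasp_lip","catch_wing","hasp","turn_catch","buffer_top","v_block","gauge_block","loose_housing"])
E
python3 a.py
```

```text
{'t': np.float64(0.0), 'q': array([ 1.392,  0.359,  0.011, -0.   , -1.224, -0.288]), 'qd': array([-0.001, -0.001, -0.001,  0.003,  0.002, -0.   ]), 'joint_efforts': array([ -0.002, -58.272,  29.307,   6.997,   0.007,  -0.   ]), 'eef_pos': array([0.304, 0.602, 0.226]), 'ee_rot': array([ 3.14 , -0.   , -0.467]), 'force': array([ 1.301, -0.462,  0.011]), 'moment': array([-0.056,  0.058, -0.025]), 'gripper_force': np.float64(0.0), 'width': np.float64(0.087)}
[[ 0.1296 -0.971   0.2009  0.4484]
 [-0.9916 -0.1274  0.0237  0.0091]
 [ 0.0026 -0.2023 -0.9793  1.0978]
 [ 0.      0.      0.      1.    ]]
[[-0.9858 -0.0869  0.1434  0.5421]
 [-0.1668  0.4234 -0.8904  0.8605]
 [ 0.0166 -0.9018 -0.4319  0.4783]
 [ 0.      0.      0.      1.    ]]
case top [279.2 226.3] 0.65
case side [301.3 233. ] 0.78
   -> [0.6286 0.02   0.0013] gap 0.0014
lid_front top [280.6 215.6] 0.58
lid_front side [324.4 164.6] 0.63
   -> [0.6082 0.0187 0.1553] gap 0.0367
hasp_lip top [277.7 288. ] 0.76
hasp_lip side [387.1 158. ] 0.78
   -> [0.4767 0.0053 0.169 ] gap 0.0007
catch_wing top [281.8 209.7] 0.56
catch_wing side [298.7 165.2] 0.49
   -> [0.6401 0.0176 0.1464] gap 0.0029
hasp top [279.  255.8] 0.73
hasp side [346.1 205.4] 0.65
   -> [0.5474 0.0113 0.068 ] gap 0.0079
turn_catch top [278.1 218.7] 0.49
turn_catch side [305.9 175.3] 0.72
   -> [0.624  0.0232 0.1291] gap 0.0008
buffer_top top [281.3 195.2] 0.59
buffer_top side [264.2 282.7] 0.58
   -> [ 0.7189  0.0261 -0.1223] gap 0.0338
v_block top [205.2 245.9] 0.65
v_block side [329.5 284.1] 0.88
   -> [0.5588 0.1901 0.005 ] gap 0.001
gauge_block top [277.6 230.3] 0.74
gauge_block side [264.3 280.3] 0.79
   -> [ 0.6703  0.0266 -0.1224] gap 0.0636
loose_housing top [355.1 210.9] 0.85
```

View pics/0top.png

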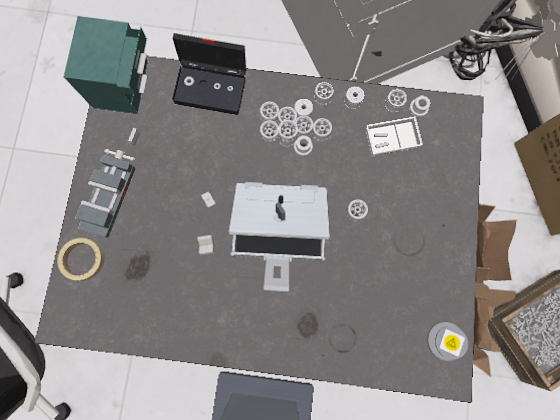

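View pics/0side.png

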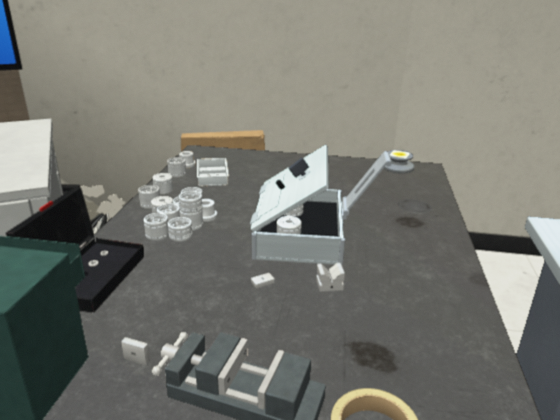

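The top view shows the case around (279,225) with the lid half open and the catch at (281,207). The hasp leans to the front with its lip at (277,288). The V-block is at (205,245), the gauge block at (208,199) and the housing at (357,209). The side view agrees: lid edge at (325,150), hasp lip at (387,158). I'll enlarge both views to pick corners.

Run:
```python
from h import *
a=cv2.imread("pics/0top.png")[170:305,215:350];b=cv2.imread("pics/0side.png")[135:285,240:410]
a=cv2.resize(a,None,fx=3,fy=3,interpolation=cv2.INTER_CUBIC);b=cv2.resize(b,(390,344),interpolation=cv2.INTER_CUBIC)
o=np.zeros((405,800,3),np.uint8);o[:405,:405]=a;o[:344,408:798]=b
cv2.imwrite("pics/1.png",o)
print(proj("top",[0.304,0.603,0.227]),proj("side",[0.304,0.603,0.227]),proj("top",[0,0,0]))
```

```text
[-64.86000199 342.12750278] [712.57153522 419.77723191] [250.6997271  518.36164322]
```

View pics/1.png

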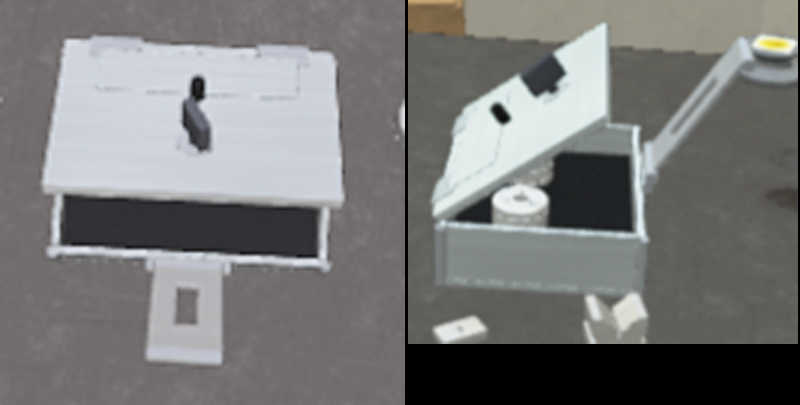

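```bash
cat > fit.py <<'E'
from h import *
from scipy.optimize import least_squares
def W(p,c): 
    a=p[2];return np.array([p[0]+c[0]*np.cos(a)-c[1]*np.sin(a),p[1]+c[0]*np.sin(a)+c[1]*np.cos(a),c[2]])
def lid(p,d,y,h):
    t=p[3];return W(p,[.08-d*np.cos(t)+h*np.sin(t),y,.055+d*np.sin(t)+h*np.cos(t)])
def hasp(p,d,y,h):
    t=p[4];return W(p,[-.087+d*np.cos(t)-h*np.sin(t),y,.068+d*np.sin(t)+h*np.cos(t)])
E
python3 - <<'E'
from fit import *
obs=[("top",(232.7,254),lambda p:W(p,[-.08,.105,.055])),("top",(323.3,258.7),lambda p:W(p,[-.08,-.105,.055])),
("top",(230.3,233),lambda p:lid(p,.16,.105,.005)),("top",(329,237.7),lambda p:lid(p,.16,-.105,.005)),
("top",(237,183.3),lambda p:lid(p,0,.105,.01)),("top",(326.3,188.7),lambda p:lid(p,0,-.105,.01)),
("side",(342.9,239.6),lambda p:W(p,[-.08,.105,.055])),("side",(341.1,261.4),lambda p:W(p,[-.08,.105,0])),("side",(253.1,258.8),lambda p:W(p,[.08,.105,0])),
("side",(340.3,190.4),lambda p:W(p,[-.08,-.105,.055])),("side",(328,188),lambda p:lid(p,.16,.105,.005)),("side",(326.7,146.8),lambda p:lid(p,.16,-.105,.005)),
("top",(277.7,288),lambda p:hasp(p,.122,0,.004)),("side",(387.1,158),lambda p:hasp(p,.122,0,.004))]
f=lambda p:np.concatenate([proj(c,g(p))-uv for c,uv,g in obs])
r=least_squares(f,[.63,.02,.05,.5,2],loss="soft_l1");p=r.x
print(np.round(p,4),"\n",np.round(f(p).reshape(-1,2),1));np.save("p.npy",p)
print("lidpress",lid(p,.13,-.07,.01),lid(p,.13,.07,.01),"shut",W(p,[-.05,-.07,.065]),"wing",W(p,[-.031,0,.083]))
print("hasp org",W(p,[-.087,0,.068]),"lip",hasp(p,.122,0,.004))
# wing ends for catch angle in top view
b=np.array([p[0],p[1],p[2]])
for al in np.arange(-1.2,1.3,.4):
    c=np.cos(al)*.017;s=np.sin(al)*.017
    print(round(al,1),[np.round((proj("top",lid(p,.111-k*c,k*s,.04))-[215,170])*3,0) for k in(-1,1)])
E
```

```text
[0.6316 0.0194 0.0796 0.6163 2.1317] 
 [[-0.4 -0.2]
 [ 0.8 -0.3]
 [-1.1  0.5]
 [ 0.5  0.9]
 [-0.1 -0.6]
 [ 0.2 -1.5]
 [ 0.3 -1.7]
 [-0.2  2.8]
 [ 0.2 -0. ]
 [-0.5 -1.2]
 [ 0.2 -1. ]
 [ 0.8 -0.8]
 [-0.9  0. ]
 [-0.2  0.2]]
lidpress [ 0.61689767 -0.05197455  0.13830566] [0.60576263 0.08758193 0.13830566] shut [ 0.58729214 -0.05433673  0.065     ] wing [0.60066443 0.01695269 0.083     ]
hasp org [0.54484184 0.01249867 0.068     ] lip [0.47677706 0.00706787 0.16918148]
-1.2 [array([174., 118.]), array([220., 109.])]
-0.8 [array([179., 124.]), array([215., 103.])]
-0.4 [array([187., 128.]), array([207.,  99.])]
0.0 [array([196., 130.]), array([198.,  97.])]
0.4 [array([206., 129.]), array([188.,  98.])]
0.8 [array([214., 126.]), array([180., 101.])]
1.2 [array([219., 121.]), array([175., 107.])]
```

```bash
cat > go.py <<'E'
from fit import *
import sys
p=np.load("p.npy")
def go(t,yaw=None,s=None):
    s=get_state() if s is None else s;q=s["eef_pos"];y=s["ee_rot"][2];d=np.array(t)-q
    yaw=p[2] if yaw is None else yaw
    print("t %.2f tcp"%s["t"],np.round(q,4),"yaw %.3f"%y,"F",np.round(s["force"],1),"w %.4f"%s["width"],"| tx %.4f ty %.4f tz %.4f twist %.4f"%((d[0]*np.cos(y)+d[1]*np.sin(y))/.25,(d[0]*np.sin(y)-d[1]*np.cos(y))/.25,-d[2]/.25,-(yaw-y)/np.pi))
E
python3 -c "
from go import *
t=W(p,[-.035,.07,.19]);print(t);go(t)"
```

```text
[0.59110958 0.08641278 0.19      ]
t 1.20 tcp [0.3038 0.6028 0.2266] yaw -0.467 F [-0.6  0.  -0.1] w 0.0874 | tx 1.9558 ty 1.3272 tz 0.1462 twist -0.1739
```

Emit:
arm_command(commands=[{"tx": 0.12,"ty": 0.08,"tz": 0,"twist": 0},{"tx": 0.24,"ty": 0.16,"tz": 0,"twist": 0},{"tx": 0.36,"ty": 0.25,"tz": 0,"twist": 0},{"tx": 0.49,"ty": 0.33,"tz": 0,"twist": 0},{"tx": 0.61,"ty": 0.41,"tz": 0,"twist": 0},{"tx": 0.73,"ty": 0.5,"tz": 0,"twist": 0},{"tx": 0.86,"ty": 0.58,"tz": 0,"twist": 0},{"tx": 0.98,"ty": 0.66,"tz": 0,"twist": 0}], claw=0, grip_force=10)

```text
t: 1.87
eef_pos: [0.449, 0.3434, 0.2269]
ee_rot: [-3.141, -0.0, -0.467]
force: [0.7, 0.2, 0.0]
width: 0.0397
gripper_force: 0.0
```

Emit:
arm_command(commands=[{"tx": 0.12,"ty": 0.08,"tz": 0,"twist": -0.02},{"tx": 0.24,"ty": 0.16,"tz": 0,"twist": -0.05},{"tx": 0.36,"ty": 0.25,"tz": 0,"twist": -0.08},{"tx": 0.49,"ty": 0.33,"tz": 0,"twist": -0.11},{"tx": 0.61,"ty": 0.41,"tz": 0,"twist": -0.14},{"tx": 0.73,"ty": 0.5,"tz": 0,"twist": -0.174},{"tx": 0.86,"ty": 0.58,"tz": 0,"twist": -0.174},{"tx": 0.976,"ty": 0.667,"tz": 0,"twist": -0.174}])

```text
t: 2.53
eef_pos: [0.5921, 0.0847, 0.2268]
ee_rot: [-3.142, -0.001, 0.081]
force: [1.3, 0.9, 0.9]
width: 0.0003
gripper_force: 0.0
```

```bash
python3 -c "
from go import *
go(W(p,[-.035,.07,.15]));go(W(p,[-.035,.07,.06]))"
```

```text
t 2.53 tcp [0.5921 0.0847 0.2268] yaw 0.081 F [1.3 0.9 0.9] w 0.0003 | tx -0.0036 ty -0.0073 tz 0.3074 twist 0.0003
t 2.53 tcp [0.5921 0.0847 0.2268] yaw 0.081 F [1.3 0.9 0.9] w 0.0003 | tx -0.0036 ty -0.0073 tz 0.6674 twist 0.0003
```

Emit:
arm_command(commands=[{"tz": 0.08},{"tz": 0.16},{"tz": 0.24},{"tz": 0.3},{"tz": 0.34},{"tz": 0.38},{"tz": 0.42},{"tz": 0.46}])

```text
invalid input
```

Emit:
arm_command(commands=[{"tz": 0.03},{"tz": 0.06},{"tz": 0.09},{"tz": 0.12},{"tz": 0.14},{"tz": 0.16},{"tz": 0.175},{"tz": 0.185}])

```text
invalid input
```

All four numbers are needed in each row.

Emit:
arm_command(commands=[{"tx": 0,"ty": 0,"twist": 0,"tz": 0.08},{"tx": 0,"ty": 0,"twist": 0,"tz": 0.16},{"tx": 0,"ty": 0,"twist": 0,"tz": 0.24},{"tx": 0,"ty": 0,"twist": 0,"tz": 0.3},{"tx": 0,"ty": 0,"twist": 0,"tz": 0.34},{"tx": 0,"ty": 0,"twist": 0,"tz": 0.38},{"tx": 0,"ty": 0,"twist": 0,"tz": 0.42},{"tx": 0,"ty": 0,"twist": 0,"tz": 0.46}])

```text
t: 3.2
eef_pos: [0.5916, 0.0867, 0.1115]
ee_rot: [-3.141, -0.001, 0.08]
force: [-1.7, -0.8, 2.1]
width: 0.0005
gripper_force: 0.9
```

Emit:
arm_command(commands=[{"tx": 0,"ty": 0,"twist": 0,"tz": 0.03},{"tx": 0,"ty": 0,"twist": 0,"tz": 0.06},{"tx": 0,"ty": 0,"twist": 0,"tz": 0.09},{"tx": 0,"ty": 0,"twist": 0,"tz": 0.12},{"tx": 0,"ty": 0,"twist": 0,"tz": 0.14},{"tx": 0,"ty": 0,"twist": 0,"tz": 0.16},{"tx": 0,"ty": 0,"twist": 0,"tz": 0.175},{"tx": 0,"ty": 0,"twist": 0,"tz": 0.185}])

```text
t: 3.87
eef_pos: [0.5911, 0.0864, 0.0651]
ee_rot: [3.141, 0.0, 0.08]
force: [-10.5, 1.8, 30.3]
width: 0.0005
gripper_force: 14.8
```

Emit:
arm_command(commands=[{"tx": 0,"ty": 0,"twist": 0,"tz": -0.08},{"tx": 0,"ty": 0,"twist": 0,"tz": -0.2},{"tx": 0,"ty": -0.1,"twist": 0,"tz": -0.3},{"tx": 0,"ty": -0.2,"twist": 0,"tz": -0.35},{"tx": 0,"ty": -0.3,"twist": 0,"tz": -0.35},{"tx": 0,"ty": -0.4,"twist": 0,"tz": -0.35},{"tx": 0,"ty": -0.5,"twist": 0,"tz": -0.35},{"tx": 0,"ty": -0.6,"twist": 0,"tz": -0.35}], claw=0.5)

```text
t: 4.53
eef_pos: [0.5793, 0.2373, 0.1532]
ee_rot: [-3.141, -0.001, 0.08]
force: [0.8, 0.2, 0.5]
width: 0.0428
gripper_force: 0.0
```

Run:
```python
from go import *
spots(["catch_wing","turn_catch","lid_front","hasp_lip"])
im=grab_frame("top")[:,:,::-1];cv2.imwrite("pics/2full.png",im)
a=cv2.resize(im[165:305,200:370],None,fx=4,fy=4,interpolation=cv2.INTER_CUBIC)
cv2.imwrite("pics/2.png",a)
p[3]=0
for al in(-.4,0,.4): 
    c=np.cos(al)*.017;s=np.sin(al)*.017
    print(al,[np.round((proj("top",W(p,[-.031+k*c,k*s,.095]))-[200,165])*4) for k in(-1,1)])
print("lid corners",[np.round((proj("top",W(p,[-.08,s*.105,.065]))-[200,165])*4) for s in(1,-1)])
go(W(p,[-.031,0,.13]))
```

```text
catch_wing top [280.9 236.7] 0.64
turn_catch top [279.3 239.1] 0.66
turn_catch side [344.5 203. ] 0.7
   -> [0.5671 0.0164 0.0781] gap 0.0408
lid_front top [278.2 255.4] 0.96
lid_front side [341.6 208.6] 0.88
   -> [0.5522 0.0131 0.0606] gap 0.0012
hasp_lip top [276.5 286.7] 0.65
hasp_lip side [388.  162.1] 0.56
   -> [0.4768 0.0083 0.1624] gap 0.0055
-0.4 [array([304., 296.]), array([331., 242.])]
0 [array([316., 299.]), array([319., 239.])]
0.4 [array([328., 297.]), array([307., 241.])]
lid corners [array([127., 353.]), array([498., 372.])]
t 5.08 tcp [0.5794 0.2353 0.1529] yaw 0.079 F [-0.3  0.3 -0.1] w 0.0436 | tx 0.0161 ty 0.8773 tz 0.0917 twist -0.0002
```

View pics/2.png

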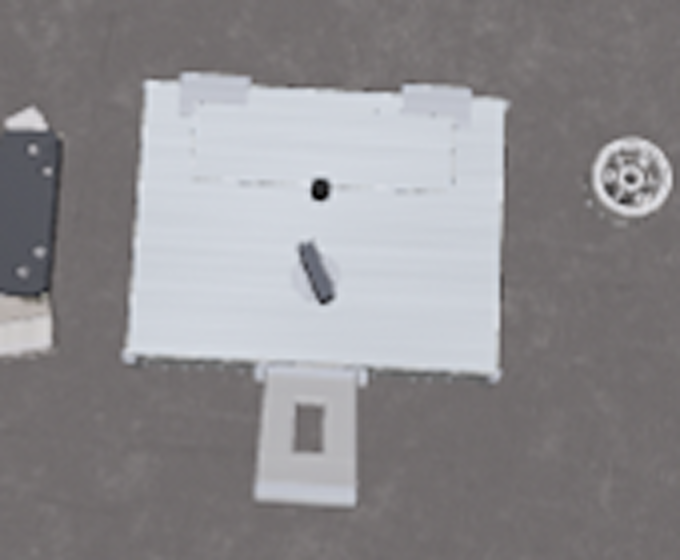

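The lid is shut. The wing runs from (306,245) to (326,300) in the crop, about +0.4 rad. Next I straddle it and close, so the pads align it.

Emit:
arm_command(commands=[{"tx": 0,"ty": 0.12,"twist": 0,"tz": 0},{"tx": 0,"ty": 0.25,"twist": 0,"tz": 0},{"tx": 0,"ty": 0.38,"twist": 0,"tz": 0},{"tx": 0.01,"ty": 0.51,"twist": 0,"tz": 0},{"tx": 0.01,"ty": 0.64,"twist": 0,"tz": 0},{"tx": 0.016,"ty": 0.77,"twist": 0,"tz": 0.04},{"tx": 0.016,"ty": 0.877,"twist": 0,"tz": 0.09},{"tx": 0.016,"ty": 0.877,"twist": 0,"tz": 0.09}], claw=0.5, grip_force=5)

```text
t: 5.75
eef_pos: [0.5991, 0.0131, 0.1281]
ee_rot: [3.141, 0.004, 0.075]
force: [-1.1, -0.2, -1.0]
width: 0.0438
gripper_force: 0.0
```

```bash
python3 -c "
from go import *
go(W(p,[-.031,0,.076]))"
```

```text
t 5.75 tcp [0.5991 0.0131 0.1281] yaw 0.075 F [-1.1 -0.2 -1. ] w 0.0438 | tx 0.0076 ty -0.0148 tz 0.2085 twist -0.0013
```

Emit:
arm_command(commands=[{"tx": 0,"ty": 0,"twist": 0,"tz": 0},{"tx": 0,"ty": 0,"twist": 0,"tz": 0.04},{"tx": 0,"ty": 0,"twist": 0,"tz": 0.08},{"tx": 0,"ty": 0,"twist": 0,"tz": 0.12},{"tx": 0,"ty": 0,"twist": 0,"tz": 0.16},{"tx": 0,"ty": 0,"twist": 0,"tz": 0.19},{"tx": 0,"ty": 0,"twist": 0,"tz": 0.21},{"tx": 0,"ty": 0,"twist": 0,"tz": 0.21}])

```text
t: 6.42
eef_pos: [0.5998, 0.0178, 0.0762]
ee_rot: [3.141, 0.002, 0.08]
force: [-0.4, -0.1, -0.1]
width: 0.0438
gripper_force: 0.0
```

Emit:
arm_command(commands=[{"tx": 0,"ty": 0,"twist": 0,"tz": 0},{"tx": 0,"ty": 0,"twist": 0,"tz": 0},{"tx": 0,"ty": 0,"twist": 0,"tz": 0},{"tx": 0,"ty": 0,"twist": 0,"tz": 0},{"tx": 0,"ty": 0,"twist": 0,"tz": 0},{"tx": 0,"ty": 0,"twist": 0,"tz": 0},{"tx": 0,"ty": 0,"twist": 0,"tz": 0},{"tx": 0,"ty": 0,"twist": 0,"tz": 0}], claw=0, grip_force=5)

```text
t: 7.08
eef_pos: [0.5998, 0.0159, 0.0779]
ee_rot: [3.14, 0.002, 0.08]
force: [-1.6, -8.7, 1.6]
width: 0.01
gripper_force: 5.0
```

```bash
python3 -c "
from go import *
go(W(p,[-.031,0,.076]));print(get_state()['moment'])"
```

```text
t 7.08 tcp [0.5998 0.0159 0.0779] yaw 0.080 F [-1.6 -8.7  1.6] w 0.0100 | tx 0.0038 ty -0.0038 tz 0.0077 twist -0.0000
[-3.25037887  0.47478387  0.04988999]
```

Emit:
arm_command(commands=[{"tx": 0,"ty": 0,"twist": 0,"tz": 0},{"tx": 0,"ty": 0,"twist": 0,"tz": 0},{"tx": 0,"ty": 0,"twist": 0,"tz": 0},{"tx": 0,"ty": 0,"twist": 0,"tz": -0.1},{"tx": 0,"ty": 0,"twist": 0,"tz": -0.2},{"tx": 0,"ty": 0,"twist": 0,"tz": -0.32},{"tx": 0,"ty": 0,"twist": 0,"tz": -0.44},{"tx": 0,"ty": 0,"twist": 0,"tz": -0.52}], claw=1)

```text
t: 7.75
eef_pos: [0.6018, 0.0182, 0.2112]
ee_rot: [-3.141, -0.004, 0.081]
force: [0.1, 0.5, 0.0]
width: 0.0577
gripper_force: 0.0
```

Run:
```python
from go import *
p[1]-=.0013;np.save("p.npy",p)
im=grab_frame("top")[:,:,::-1]
L=hasp(p,.122,0,.004);print(L)
go([L[0],L[1],.205]);go([L[0],L[1],.157])
```

```text
[0.47677706 0.00576787 0.16918148]
t 7.80 tcp [0.6035 0.0184 0.2148] yaw 0.081 F [2.2 0.1 4.6] w 0.0616 | tx -0.5093 ty 0.0092 tz 0.0394 twist 0.0005
t 7.80 tcp [0.6035 0.0184 0.2148] yaw 0.081 F [2.2 0.1 4.6] w 0.0616 | tx -0.5093 ty 0.0092 tz 0.2314 twist 0.0005
```

Emit:
arm_command(commands=[{"tx": -0.08,"ty": 0,"twist": 0,"tz": 0},{"tx": -0.2,"ty": 0,"twist": 0,"tz": 0},{"tx": -0.32,"ty": 0,"twist": 0,"tz": 0},{"tx": -0.42,"ty": 0.007,"twist": 0,"tz": 0},{"tx": -0.494,"ty": 0.007,"twist": 0,"tz": 0},{"tx": -0.494,"ty": 0.007,"twist": 0,"tz": 0},{"tx": -0.494,"ty": 0.007,"twist": 0,"tz": 0},{"tx": -0.494,"ty": 0.007,"twist": 0,"tz": 0}], claw=1)

```text
t: 8.47
eef_pos: [0.4784, 0.0066, 0.2082]
ee_rot: [-3.141, -0.001, 0.08]
force: [0.2, 0.4, 0.2]
width: 0.0877
gripper_force: 0.0
```

Emit:
arm_command(commands=[{"tx": 0,"ty": 0,"twist": 0,"tz": 0.04},{"tx": 0,"ty": 0,"twist": 0,"tz": 0.08},{"tx": 0,"ty": 0,"twist": 0,"tz": 0.12},{"tx": 0,"ty": 0,"twist": 0,"tz": 0.16},{"tx": 0,"ty": 0,"twist": 0,"tz": 0.196},{"tx": 0,"ty": 0,"twist": 0,"tz": 0.196},{"tx": 0,"ty": 0,"twist": 0,"tz": 0.196},{"tx": 0,"ty": 0,"twist": 0,"tz": 0.196}])

```text
t: 9.13
eef_pos: [0.478, 0.0061, 0.1589]
ee_rot: [3.141, -0.0, 0.08]
force: [-0.6, 0.3, 0.2]
width: 0.0877
gripper_force: 0.0
```

Emit:
arm_command(commands=[{"tx": 0,"ty": 0,"twist": 0,"tz": 0},{"tx": 0,"ty": 0,"twist": 0,"tz": 0},{"tx": 0,"ty": 0,"twist": 0,"tz": 0},{"tx": 0,"ty": 0,"twist": 0,"tz": 0},{"tx": 0,"ty": 0,"twist": 0,"tz": 0},{"tx": 0,"ty": 0,"twist": 0,"tz": 0},{"tx": 0,"ty": 0,"twist": 0,"tz": 0},{"tx": 0,"ty": 0,"twist": 0,"tz": 0}], claw=0, grip_force=8)

```text
t: 9.8
eef_pos: [0.4777, 0.0062, 0.1589]
ee_rot: [-3.141, -0.0, 0.08]
force: [-0.4, 0.6, 1.8]
width: 0.0499
gripper_force: 8.0
```

Run:
```python
from go import *
s=get_state();go(s["eef_pos"],s=s)
im=grab_frame("side")[:,:,::-1]
cv2.imwrite("pics/3.png",cv2.resize(im[90:270,230:430],None,fx=3,fy=3))
```

```text
t 9.80 tcp [0.4777 0.0062 0.1589] yaw 0.080 F [-0.4  0.6  1.8] w 0.0499 | tx 0.0000 ty 0.0000 tz -0.0000 twist 0.0001
```

View pics/3.png

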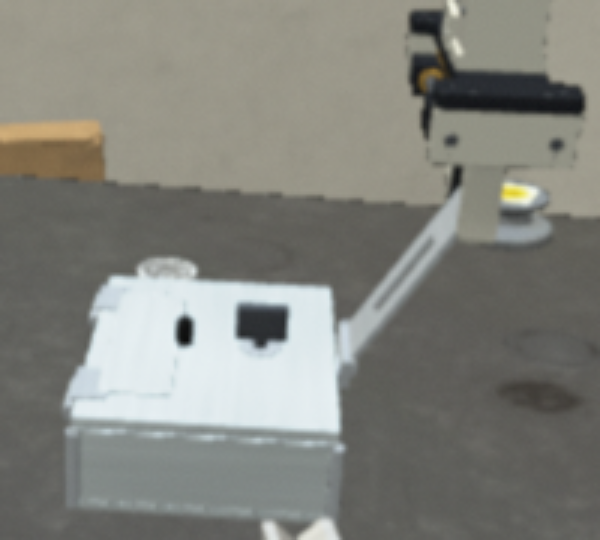

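The side view shows the wing in line, and the fingers holding the hasp lip at crop (465,200). Next is the arc.

Run:
```python
from go import *
th=np.linspace(2.1317,.22,25);x=.122*np.cos(th)-.004*np.sin(th);z=.122*np.sin(th)+.004*np.cos(th)
for k in(0,8,16): print([(round(float((x[i]-x[k])/.25),3),round(float(-(z[i]-z[k])/.25),3)) for i in range(k+1,k+9)])
```

```text
[(0.033, -0.02), (0.068, -0.038), (0.104, -0.053), (0.141, -0.065), (0.178, -0.074), (0.217, -0.08), (0.256, -0.083), (0.294, -0.083)]
[(0.039, 0.003), (0.077, 0.01), (0.115, 0.019), (0.152, 0.031), (0.188, 0.046), (0.222, 0.064), (0.255, 0.085), (0.286, 0.108)]
[(0.029, 0.026), (0.056, 0.054), (0.081, 0.084), (0.103, 0.115), (0.123, 0.149), (0.14, 0.184), (0.154, 0.22), (0.165, 0.257)]
```

Emit:
arm_command(commands=[{"tx": 0.033,"ty": 0,"tz": -0.02,"twist": 0},{"tx": 0.068,"ty": 0,"tz": -0.038,"twist": 0},{"tx": 0.104,"ty": 0,"tz": -0.053,"twist": 0},{"tx": 0.141,"ty": 0,"tz": -0.065,"twist": 0},{"tx": 0.178,"ty": 0,"tz": -0.074,"twist": 0},{"tx": 0.217,"ty": 0,"tz": -0.08,"twist": 0},{"tx": 0.256,"ty": 0,"tz": -0.083,"twist": 0},{"tx": 0.294,"ty": 0,"tz": -0.083,"twist": 0}])

```text
t: 10.52
eef_pos: [0.5521, 0.012, 0.1795]
ee_rot: [3.141, 0.0, 0.08]
force: [-1.7, 1.4, -1.8]
width: 0.0504
gripper_force: 8.0
```

Emit:
arm_command(commands=[{"tx": 0.039,"ty": 0,"tz": 0.003,"twist": 0},{"tx": 0.077,"ty": 0,"tz": 0.01,"twist": 0},{"tx": 0.115,"ty": 0,"tz": 0.019,"twist": 0},{"tx": 0.152,"ty": 0,"tz": 0.031,"twist": 0},{"tx": 0.188,"ty": 0,"tz": 0.046,"twist": 0},{"tx": 0.222,"ty": 0,"tz": 0.064,"twist": 0},{"tx": 0.255,"ty": 0,"tz": 0.085,"twist": 0},{"tx": 0.286,"ty": 0,"tz": 0.108,"twist": 0}])

```text
t: 11.18
eef_pos: [0.6231, 0.0176, 0.152]
ee_rot: [3.141, -0.0, 0.08]
force: [-0.6, -1.3, -0.4]
width: 0.0501
gripper_force: 8.0
```

Emit:
arm_command(commands=[{"tx": 0.029,"ty": 0,"tz": 0.026,"twist": 0},{"tx": 0.056,"ty": 0,"tz": 0.054,"twist": 0},{"tx": 0.081,"ty": 0,"tz": 0.084,"twist": 0},{"tx": 0.103,"ty": 0,"tz": 0.115,"twist": 0},{"tx": 0.123,"ty": 0,"tz": 0.149,"twist": 0},{"tx": 0.14,"ty": 0,"tz": 0.184,"twist": 0},{"tx": 0.154,"ty": 0,"tz": 0.22,"twist": 0},{"tx": 0.165,"ty": 0,"tz": 0.257,"twist": 0}])

```text
t: 11.85
eef_pos: [0.6638, 0.0208, 0.0874]
ee_rot: [3.141, -0.0, 0.08]
force: [-1.4, -2.6, 0.6]
width: 0.0495
gripper_force: 8.0
```

Run:
```python
from go import *
s=get_state();go(s["eef_pos"],s=s);p[4]=.22;print(hasp(p,.122,0,.004))
im=grab_frame("side")[:,:,::-1]
cv2.imwrite("pics/4.png",cv2.resize(im[90:270,230:430],None,fx=3,fy=3))
```

```text
t 11.85 tcp [0.6638 0.0208 0.0874] yaw 0.080 F [-1.4 -2.6  0.6] w 0.0495 | tx 0.0000 ty 0.0000 tz -0.0000 twist 0.0001
[0.66265399 0.02059876 0.0985276 ]
```

View pics/4.png

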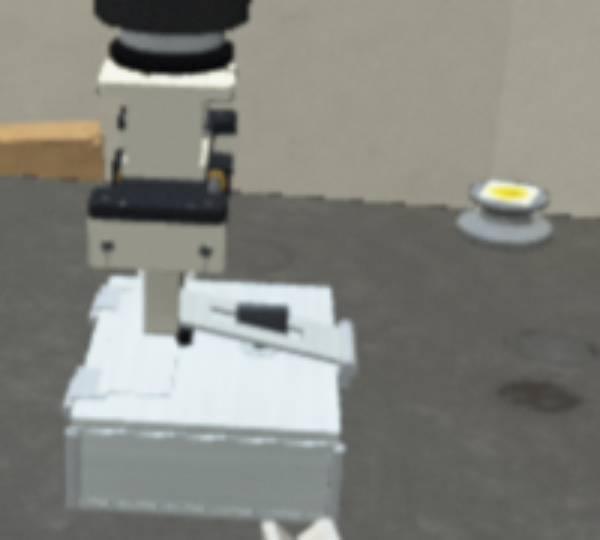

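The hasp slot is over the wing, at crop (262,318), with the hasp at about 0.2 rad. I'll release and rise, then press with the fingers straddling the wing.

Emit:
arm_command(commands=[{"tx": 0,"ty": 0,"twist": 0,"tz": 0},{"tx": 0,"ty": 0,"twist": 0,"tz": 0},{"tx": 0,"ty": 0,"twist": 0,"tz": 0},{"tx": 0,"ty": 0,"twist": 0,"tz": 0},{"tx": 0,"ty": 0,"twist": 0,"tz": -0.08},{"tx": 0,"ty": 0,"twist": 0,"tz": -0.16},{"tx": 0,"ty": 0,"twist": 0,"tz": -0.24},{"tx": 0,"ty": 0,"twist": 0,"tz": -0.24}], claw=0.9)

```text
t: 12.57
eef_pos: [0.6658, 0.0216, 0.1535]
ee_rot: [-3.141, -0.007, 0.081]
force: [0.7, -0.5, 0.8]
width: 0.0785
gripper_force: 0.0
```

Emit:
arm_command(commands=[{"tx": 0,"ty": 0,"twist": 0,"tz": 0},{"tx": 0,"ty": 0,"twist": 0,"tz": 0},{"tx": 0,"ty": 0,"twist": 0,"tz": 0},{"tx": -0.06,"ty": 0,"twist": 0,"tz": 0},{"tx": -0.12,"ty": 0,"twist": 0,"tz": 0},{"tx": -0.18,"ty": 0,"twist": 0,"tz": 0},{"tx": -0.24,"ty": 0,"twist": 0,"tz": 0},{"tx": -0.24,"ty": 0,"twist": 0,"tz": 0}], claw=0.28)

```text
t: 13.23
eef_pos: [0.6007, 0.0158, 0.1475]
ee_rot: [-3.141, 0.003, 0.08]
force: [-1.0, -0.4, -0.7]
width: 0.0309
gripper_force: 0.0
```

Run:
```python
from go import *
go(W(p,[-.031,0,.11]))
cv2.imwrite("pics/5.png",cv2.resize(grab_frame("top")[:,:,::-1][165:305,200:370],None,fx=3,fy=3))
print(proj("side",W(p,[-.031,0,.083])))
spots(["catch_wing","hasp_lip"],("side",));go(W(p,[-.031,0,.11]))
```

```text
t 13.23 tcp [0.6007 0.0158 0.1475] yaw 0.080 F [-1.  -0.4 -0.7] w 0.0309 | tx -0.0000 ty 0.0007 tz 0.1500 twist -0.0000
[317.05857179 196.61919311]
catch_wing side [319.  195.9] 0.45
hasp_lip side [286.6 189.5] 0.66
t 13.43 tcp [0.6039 0.0163 0.148 ] yaw 0.080 F [0.2 0.1 0.8] w 0.0245 | tx -0.0133 ty 0.0014 tz 0.1520 twist 0.0001
```

Emit:
arm_command(commands=[{"tx": -0.012,"ty": 0,"twist": 0,"tz": 0},{"tx": -0.012,"ty": 0,"twist": 0,"tz": 0.05},{"tx": -0.012,"ty": 0,"twist": 0,"tz": 0.1},{"tx": -0.012,"ty": 0,"twist": 0,"tz": 0.15},{"tx": -0.012,"ty": 0,"twist": 0,"tz": 0.2},{"tx": -0.012,"ty": 0,"twist": 0,"tz": 0.23},{"tx": -0.012,"ty": 0,"twist": 0,"tz": 0.25},{"tx": -0.012,"ty": 0,"twist": 0,"tz": 0.25}])

```text
t: 14.1
eef_pos: [0.6001, 0.0158, 0.0846]
ee_rot: [3.141, 0.002, 0.08]
force: [0.1, -0.3, 0.0]
width: 0.0245
gripper_force: 0.0
```

Emit:
arm_command(commands=[{"tx": 0,"ty": 0,"twist": 0,"tz": 0.01},{"tx": 0,"ty": 0,"twist": 0,"tz": 0.02},{"tx": 0,"ty": 0,"twist": 0,"tz": 0.03},{"tx": 0,"ty": 0,"twist": 0,"tz": 0.04},{"tx": 0,"ty": 0,"twist": 0,"tz": 0.05},{"tx": 0,"ty": 0,"twist": 0,"tz": 0.06},{"tx": 0,"ty": 0,"twist": 0,"tz": 0.06},{"tx": 0,"ty": 0,"twist": 0,"tz": 0.06}])

```text
t: 14.77
eef_pos: [0.602, 0.0163, 0.0717]
ee_rot: [-3.141, -0.003, 0.08]
force: [4.2, -0.5, 5.0]
width: 0.0246
gripper_force: 2.3
```

Emit:
arm_command(commands=[{"tx": 0,"ty": 0,"twist": 0,"tz": 0.004},{"tx": 0,"ty": 0,"twist": 0,"tz": 0.008},{"tx": 0,"ty": 0,"twist": 0,"tz": 0.012},{"tx": 0,"ty": 0,"twist": 0,"tz": 0.014},{"tx": 0,"ty": 0,"twist": 0,"tz": 0.014},{"tx": 0,"ty": 0,"twist": 0,"tz": 0.014},{"tx": 0,"ty": 0,"twist": 0,"tz": 0.014},{"tx": 0,"ty": 0,"twist": 0,"tz": 0.014}])

```text
t: 15.43
eef_pos: [0.6022, 0.0163, 0.0701]
ee_rot: [-3.142, -0.004, 0.081]
force: [-1.5, 0.5, 19.0]
width: 0.0247
gripper_force: 9.7
```

Emit:
arm_command(commands=[{"tx": 0,"ty": 0,"twist": 0,"tz": 0},{"tx": 0,"ty": 0,"twist": 0,"tz": 0},{"tx": 0,"ty": 0,"twist": 0,"tz": 0},{"tx": 0,"ty": 0,"twist": 0,"tz": 0},{"tx": 0,"ty": 0,"twist": 0,"tz": 0},{"tx": 0,"ty": 0,"twist": 0,"tz": 0},{"tx": 0,"ty": 0,"twist": 0,"tz": 0},{"tx": 0,"ty": 0,"twist": 0,"tz": 0}], claw=0, grip_force=6)

```text
t: 16.1
eef_pos: [0.6022, 0.0163, 0.0701]
ee_rot: [-3.142, -0.004, 0.081]
force: [-1.4, 1.3, 20.1]
width: 0.0242
gripper_force: 9.7
```

Emit:
arm_command(commands=[{"tx": 0,"ty": 0,"twist": 0,"tz": 0},{"tx": 0,"ty": 0,"twist": 0,"tz": 0},{"tx": 0,"ty": 0,"twist": 0,"tz": 0},{"tx": 0,"ty": 0,"twist": 0,"tz": 0},{"tx": 0,"ty": 0,"twist": 0,"tz": 0},{"tx": 0,"ty": 0,"twist": 0,"tz": 0},{"tx": 0,"ty": 0,"twist": 0,"tz": 0},{"tx": 0,"ty": 0,"twist": 0,"tz": 0}], claw=0, grip_force=14)

```text
t: 16.77
eef_pos: [0.6024, 0.016, 0.07]
ee_rot: [3.141, -0.004, 0.081]
force: [0.1, -0.9, 17.5]
width: 0.0098
gripper_force: 19.9
```

Emit:
arm_command(commands=[{"tx": 0,"ty": 0,"tz": 0,"twist": 0.02},{"tx": 0,"ty": 0,"tz": 0,"twist": 0.04},{"tx": 0,"ty": 0,"tz": 0,"twist": 0.06},{"tx": 0,"ty": 0,"tz": 0,"twist": 0.08},{"tx": 0,"ty": 0,"tz": 0,"twist": 0.1},{"tx": 0,"ty": 0,"tz": 0,"twist": 0.12},{"tx": 0,"ty": 0,"tz": 0,"twist": 0.14},{"tx": 0,"ty": 0,"tz": 0,"twist": 0.16}])

```text
t: 17.43
eef_pos: [0.6023, 0.0153, 0.07]
ee_rot: [-3.141, -0.004, -0.425]
force: [0.6, -4.5, 17.7]
width: 0.0096
gripper_force: 22.5
```

```bash
python3 -c "
from go import *
s=get_state();go(s['eef_pos'],s=s);print(s['q'],s['moment'])"
```

```text
t 17.43 tcp [0.6023 0.0153 0.07  ] yaw -0.425 F [ 0.6 -4.5 17.7] w 0.0096 | tx 0.0000 ty -0.0000 tz -0.0000 twist -0.1605
[ 0.35079849  0.38162495 -0.34919635  0.00281062 -0.83673026  0.7935529 ] [-1.80893704 -0.1323802   0.11245435]
```

Emit:
arm_command(commands=[{"tx": 0,"ty": 0,"tz": 0,"twist": 0.02},{"tx": 0,"ty": 0,"tz": 0,"twist": 0.04},{"tx": 0,"ty": 0,"tz": 0,"twist": 0.06},{"tx": 0,"ty": 0,"tz": 0,"twist": 0.08},{"tx": 0,"ty": 0,"tz": 0,"twist": 0.1},{"tx": 0,"ty": 0,"tz": 0,"twist": 0.12},{"tx": 0,"ty": 0,"tz": 0,"twist": 0.14},{"tx": 0,"ty": 0,"tz": 0,"twist": 0.17}])

```text
t: 18.1
eef_pos: [0.6018, 0.0147, 0.07]
ee_rot: [-3.14, -0.003, -0.958]
force: [-1.0, -7.0, 19.3]
width: 0.0098
gripper_force: 22.0
```

Emit:
arm_command(commands=[{"tx": 0,"ty": 0,"tz": 0,"twist": 0.02},{"tx": 0,"ty": 0,"tz": 0,"twist": 0.05},{"tx": 0,"ty": 0,"tz": 0,"twist": 0.08},{"tx": 0,"ty": 0,"tz": 0,"twist": 0.11},{"tx": 0,"ty": 0,"tz": 0,"twist": 0.14},{"tx": 0,"ty": 0,"tz": 0,"twist": 0.16},{"tx": 0,"ty": 0,"tz": 0,"twist": 0.172},{"tx": 0,"ty": 0,"tz": 0,"twist": 0.172}])

```text
t: 18.77
eef_pos: [0.601, 0.0145, 0.0699]
ee_rot: [-3.14, -0.002, -1.499]
force: [-3.1, -6.3, 20.6]
width: 0.0102
gripper_force: 18.3
```

```bash
python3 -c "
from go import *
s=get_state();go(s['eef_pos'],s=s);print(s['q'],s['moment'],p[2]-np.pi/2)"
```

```text
t 18.77 tcp [0.601  0.0145 0.0699] yaw -1.499 F [-3.1 -6.3 20.6] w 0.0102 | tx 0.0000 ty -0.0000 tz -0.0000 twist -0.5024
[ 0.35029833  0.38125999 -0.35025606  0.00313837 -0.8386581  -0.28025828] [-2.62027086  1.01620941  0.20331849] -1.4911762142742553
```

Emit:
arm_command(commands=[{"tx": 0,"ty": 0,"twist": 0,"tz": 0},{"tx": 0,"ty": 0,"twist": 0,"tz": 0},{"tx": 0,"ty": 0,"twist": 0,"tz": 0},{"tx": 0,"ty": 0,"twist": 0,"tz": -0.01},{"tx": 0,"ty": 0,"twist": 0,"tz": -0.015},{"tx": 0,"ty": 0,"twist": 0,"tz": -0.02},{"tx": 0,"ty": 0,"twist": 0,"tz": -0.02},{"tx": 0,"ty": 0,"twist": 0,"tz": -0.02}], claw=0.3)

```text
t: 19.43
eef_pos: [0.5996, 0.0159, 0.0717]
ee_rot: [3.14, -0.0, -1.497]
force: [-0.6, 0.9, 3.1]
width: 0.0261
gripper_force: 1.0
```

Emit:
arm_command(commands=[{"tx": 0,"ty": 0,"twist": 0,"tz": -0.06},{"tx": 0,"ty": 0,"twist": 0,"tz": -0.12},{"tx": 0,"ty": 0,"twist": 0,"tz": -0.2},{"tx": 0,"ty": 0,"twist": 0,"tz": -0.3},{"tx": 0,"ty": 0,"twist": 0,"tz": -0.4},{"tx": -0.1,"ty": 0,"twist": 0,"tz": -0.45},{"tx": -0.2,"ty": 0,"twist": 0,"tz": -0.45},{"tx": -0.35,"ty": 0,"twist": 0,"tz": -0.45}])

```text
t: 20.1
eef_pos: [0.5939, 0.1028, 0.1855]
ee_rot: [-3.141, 0.0, -1.5]
force: [1.2, 0.8, -0.5]
width: 0.0263
gripper_force: 0.0
```

Emit:
arm_command(commands=[{"tx": -0.1,"ty": 0,"twist": 0,"tz": 0},{"tx": -0.2,"ty": 0,"twist": 0,"tz": 0},{"tx": -0.3,"ty": 0,"twist": 0,"tz": 0},{"tx": -0.4,"ty": 0,"twist": 0,"tz": 0},{"tx": -0.5,"ty": 0,"twist": 0,"tz": 0},{"tx": -0.5,"ty": 0,"twist": 0,"tz": 0},{"tx": -0.5,"ty": 0,"twist": 0,"tz": 0},{"tx": -0.5,"ty": 0,"twist": 0,"tz": 0}])

```text
t: 20.77
eef_pos: [0.5844, 0.2277, 0.1841]
ee_rot: [3.14, -0.001, -1.497]
force: [0.8, -0.2, 0.1]
width: 0.0263
gripper_force: 0.0
```

Run:
```python
from go import *
go([0,0,0])
a=cv2.resize(grab_frame("top")[:,:,::-1][165:305,200:370],(400,330),interpolation=cv2.INTER_CUBIC)
b=cv2.resize(grab_frame("side")[:,:,::-1][160:290,230:388],(400,330),interpolation=cv2.INTER_CUBIC)
cv2.imwrite("pics/6.png",np.hstack([a,b]))
```

```text
t 20.77 tcp [0.5844 0.2277 0.1841] yaw -1.497 F [ 0.8 -0.2  0.1] w 0.0263 | tx 0.7353 ty 2.3984 tz 0.7362 twist -0.5018
```

View pics/6.png

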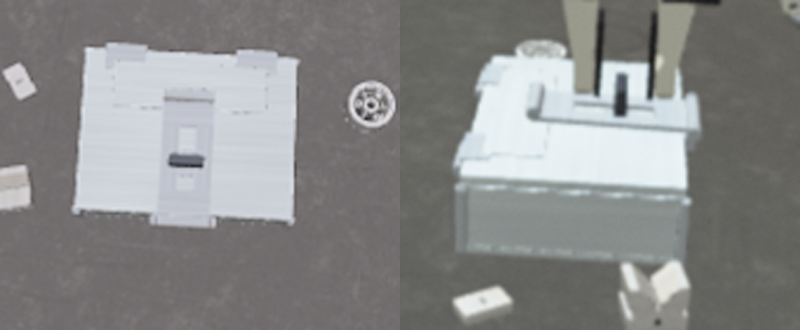

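The wing stands across the hasp at crop (186,160), the hasp lies flat, and the bystanders haven't moved. The fingers are clear of everything.

```bash
python3 -c "
from station import *
print(job_done())"
```

```text
the job is handed in; nothing more can be done
None
```

The job is handed in: the lid is shut, the hasp lies flat with the catch turned a quarter turn across it, the arm is clear, and the V-block, gauge block and housing look unmoved in the last picture (about 21 s used, no verdict returned).

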